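# Post the spent tea light through the sprung flap

### The job

Post the burnt-out tea light that lies on top of the white caddy into the caddy: push the steel tab with one finger to swing the sprung flap well open, keep it open with that finger, and with the other finger push the tea light over the edge beside the tab so that it drops in; then let the flap close behind it. Do not push the tea light onto the closed flap, and only push it: never lift or carry it. Leave the other things on the worktop as they stand.

Things in the scene. Friction and masses are not known exactly. Their poses are not given: they have to be found in the camera images.
- caddy: White hollow caddy, fixed, 230 mm long (x), 160 wide (y), flat top at z = 85 mm. Origin: at underside height, straight below the flap's hinge line, midway across. x points from the landing (end nearer the robot) to the flap, y to the left. The landing is the top from x = -115 to 0; the opening with the flap is x = 0 to 66, y = -64 to 64; then closed top to x = 115. Inner floor at z = 4.
- mouth (a point): Point on the caddy's top, x = 0 (the flap's hinge line), y = -23, z = 85 mm in the caddy's frame: the middle of the way in, beside the tab (y = -64 to 14 mm is free for the tea light). The landing before it is bare and flat, 160 mm wide, without kerbs.
- flap (a joint): Angle of the steel flap, rad: 0 closed (flush with the top), grows as its far edge swings down into the caddy, stop at 1.0. Hinge line: along y at x = 0, z = 85 mm. Flap 62 mm long, 124 wide. A spring closes it: 0.02 N m at first, 0.12 at 0.85 rad; the tea light's weight does not open it. Open, it is a ramp: from 0.7 rad the tea light slides off it into the caddy.
- tab (a point): Middle of the tab's front face, 34 mm from the hinge line. Tab: flat steel plate fixed to the flap on the left, y = 16 to 46 mm (centre 31) in the caddy's frame. Flap closed, it rises from the hinge line leaning away, 60 degrees above level, tip 59 mm above the top at x = 34. Push it along +x or down. A fingertip touching it at x, h above the top, holds the flap at 60 degrees - atan(h/x).
- tea_light: Tea light: round metal candle cup, 38 mm in diameter, 17 mm high, about 20 g, lying flat on the landing, its centre 45 to 75 mm before the hinge line, at y = -34 to -16 mm in the caddy's frame. Origin: centre of its underside.
- salt_shaker: Salt shaker, 44 mm in diameter, 90 mm high, stands on the worktop; leave it alone. Origin: centre of its underside.
- kitchen_timer: Round kitchen timer with a red top, 64 mm in diameter, 54 mm high, stands on the worktop; leave it alone. Origin: centre of its underside.
- spice_jar: Small round jar with a white lid, 52 mm in diameter, 70 mm high, stands on the worktop; leave it alone. Origin: centre of its underside.
Things that resemble listed ones, but are neither listed nor needed, are in the scene too. There is more than one size of the tea_light; the job needs the smallest.

How it is judged (in metres and radians):
On the way, in this order (a step that is already met when the one before it is completed fails the run):
1. a finger holds the flap well open (0.45 rad or more) while the tea light is still on the landing (value of joint flap above 0.45 rad and contact force between the fingers and flap above 0.1 N and z of tea_light in the frame of caddy above 0.08 m and x of tea_light in the frame of caddy below 0.01 m), for 0.05 s.
2. the tea light goes down through the opening while a finger still holds the flap open (value of joint flap above 0.45 rad and contact force between the fingers and flap above 0.1 N and z of tea_light in the frame of caddy below 0.07 m), for 0.05 s.
At the end, for the whole second after the job is handed in: The tea light lies at rest inside the caddy (its underside's centre within the walls and less than 55 mm above the caddy's underside), the flap has closed (under 0.06 rad), and the salt shaker, timer and jar stand within 30 mm of where they were, upright (x of tea_light in the frame of caddy between -0.115 and 0.115 m and y of tea_light in the frame of caddy between -0.08 and 0.08 m and z of tea_light in the frame of caddy between -0.005 and 0.055 m and linear speed of tea_light below 0.02 m/s and value of joint flap below 0.06 rad and distance of each of salt_shaker, kitchen_timer, spice_jar from where it was at the start of the episode below 0.03 m and angle between each of salt_shaker, kitchen_timer, spice_jar's own z axis and vertical below 0.3 rad); the robot touches nothing.
It fails at once if the tea light is lifted or carried (more than 15 mm above the caddy's top) (z of tea_light in the frame of caddy above 0.1 m).
It fails at once if the tea light is pushed onto the flap while the flap is not open (under 0.3 rad) (x of tea_light in the frame of caddy above 0.008 m and z of tea_light in the frame of caddy above 0.078 m and value of joint flap below 0.3 rad).
It fails at once if the tea light falls beside the caddy (x of tea_light in the frame of caddy below -0.125 m or x of tea_light in the frame of caddy above 0.125 m or y of tea_light in the frame of caddy above 0.09 m or y of tea_light in the frame of caddy below -0.09 m).
It fails at once if a bystander is moved or knocked over (not (distance of salt_shaker from where it was at the start of the episode below 0.03 m) or not (angle between salt_shaker's own z axis and vertical below 0.3 rad) or not (distance of kitchen_timer from where it was at the start of the episode below 0.03 m) or not (angle between kitchen_timer's own z axis and vertical below 0.3 rad) or not (distance of spice_jar from where it was at the start of the episode below 0.03 m) or not (angle between spice_jar's own z axis and vertical below 0.3 rad)).
It also fails if it takes over 40 s, if anything falls off the work surface, if the arm or the gripper's body presses on something with over 40 N, if the wrist force passes 120 N, or if a joint passes its speed limit or range.

### The arm

A 6-joint arm with a two-finger parallel gripper is mounted at the origin on a cart in front of the work surface, level with it; the furniture and walls round the work are solid. World frame = base frame: x ahead of the robot, y to its left, z up, the work surface at z = 0. Lengths are in mm, angles in rad, forces in N, time in s.
With the tool pointing down it reaches from about 325 to 925 mm from the base axis. Payload 3.1 kg.
Tool frame: the origin (TCP) lies midway between the tips of the shut fingers; the grasp point (between the pads) lies 19 mm behind it; z points along the fingers, y is the line along which they close (so a half turn about z gives the same grasp; the last joint's range is limited). The gripper opens to 85 mm and grips with 20 to 120 N. Pads are 22 mm wide; open, the fingers measure 114 mm over their backs; the gripper's body (76 mm by 85 mm) begins 54 mm behind the grasp point. The pads swing forward as they close: fully open they stand 13 mm farther back than shut.
Start: joints at [-1.378, 0.217, 1.613, -0, 1.311, -0.112], TCP at [187.585, -596.197, 231.3] pointing down, gripper open.
Joint ranges: [-2.75, 2.75], [-0.78, 2.1], [0.31, 2.55], [-1.13, 4.27], [0.13, 2.63], [-2.58, 2.58]. Speed limits (rad/s): [2.79, 2.79, 3.14, 3.14, 3.14, 3.14].

### API

Orientations are given as a unit quaternion [x, y, z, w].
In Python, from bench import * gives the robot as it stands.
- The arm moves only by the tool step_arm, never from a script. Its argument "deltas" is a list of rows, each a list of 7 numbers: the closure, from 0 (fully open) to 1 (shut), then the shift along the world's x, y, z in mm, then the turn, a rotation vector about the world's x, y, z in rad. In form: [[jaw, dx, dy, dz, ax, ay, az], ...]. A call has 1 to 5 rows; each row is the pose to reach, as a shift and turn from the pose commanded when the call began; what a row does not reach only later rows make up. A row lasts 1/12 s, in which the tool goes at most 41.7 mm and 7.16 degrees, less where a joint would pass 70% of its speed; a pose out of reach is approached as far as the arm can. A call with a gripper value outside its range is refused whole. The fingers move at their own pace and stop on an object; "grip_force" is the grip in N (left out, the last holds). Time passes only in rows, so rows that repeat a pose let the fingers close. It gives the time, the measured TCP pose, the force, the opening and the grip force at its end, in the units of the state.
- observe(): the state, without advancing time (a new reading comes with each control period).
- get_image(name): name is "scene" or "top" or "wrist"; returns a dict with "frame" (480x640x3 uint8, red, green, blue), "fx", "fy", "cx", "cy" (pixels), "distortion" ([k1, k2, p1, p2, k3] as OpenCV has them; the pictures are not rectified), "origin" and "attitude" of the camera in the world; the wrist camera has in their place "mount" (4x4, takes a point from camera to tool coordinates, whose origin is the TCP and whose axes are the flange's). Camera axes: x right, y down, z forward; pixel columns grow to the right and rows downward; lengths in mm; the calibration is good to about 2 mm. A picture is of the moment at which its call begins: read the wrist's pose just before it. There is no depth.
- hand_in(): hands the job in; it is judged then, once.
The state is a dict: "t": time; "joint_pos": joint angles; "joint_vel": joint speeds; "effort": joint torques, N m; "ee_pos": TCP position; "orientation": TCP orientation; "wrist_force": force on the tool from outside, world axes, zero at the start; "moment": the same for the moment, N m; "opening": finger opening in mm; "gripper_force": force on a finger pad.
Only numpy, scipy, OpenCV 4.12 (cv2) and the standard library are available. Lean on these libraries where they do the work, as an engineer would, in place of code of your own. Each camera call takes 0.05 s, during which the arm holds its last target. There are 200 camera calls.

## Working session

There is one attempt and no reset: what is moved stays moved. The work goes in short steps, Python scripts to look and compute and a tool call to move; the robot and the scene stay as the last step left them, time stands still between calls to the robot, and variables do not carry over. Pictures are saved under pics/ and viewed, at most 10 in all, crops included, and the job is handed in when it is done.

Besides the shell and the picture viewer there is one more tool, called after ">>>" as name(argument=value, ...), one argument or row to a line, values as JSON. step_arm: Moves the arm, as the interface text tells. Its arguments: {"type":"object","properties":{"deltas":{"type":"array","items":{"type":"array","items":{"type":"number"}}},"grip_force":{"type":"number"}},"required":["deltas"]}

```bash
mkdir -p pics; ls
python3 - <<'E'
from bench import *
import cv2
for n in("scene","top"):
    g=get_image(n); cv2.imwrite(f"pics/{n}0.png",g["frame"][:,:,::-1]); print({k:v for k,v in g.items() if k!="frame"})
print(observe())
E
```

```text
pics
{'fx': 442.38081053358303, 'fy': 442.38081053358303, 'cx': 318.9414620339259, 'cy': 242.96183070422543, 'distortion': array([-0.00942059,  0.        ,  0.        ,  0.        ,  0.        ]), 'origin': array([ 835.16327616, -775.06263073,  490.52364423]), 'attitude': array([ 0.84158791,  0.16859604, -0.09986782, -0.50332055])}
{'fx': 493.81407627894845, 'fy': 493.81407627894845, 'cx': 318.6163148551808, 'cy': 243.43936851578437, 'distortion': array([-0.0662211,  0.       ,  0.       ,  0.       ,  0.       ]), 'origin': array([374.10450196, -43.2907709 , 923.58462239]), 'attitude': array([-0.69852096,  0.70886717, -0.07786187,  0.05927335])}
{'t': 0.1, 'joint_pos': array([-1.37821002e+00,  2.17716901e-01,  1.61478389e+00, -1.70152835e-05,
        1.31129314e+00, -1.12210384e-01]), 'joint_vel': array([ 0.00030572, -0.00293426, -0.00439692,  0.00046943,  0.0003749 ,
        0.00104933]), 'effort': array([-9.93567774e-04, -3.98073614e+01, -3.04969060e+01, -1.92819462e-04,
        4.17202682e-03,  1.53188489e-05]), 'ee_pos': array([ 187.43029072, -595.46163958,  230.06982149]), 'orientation': array([ 9.88408899e-01,  1.51811190e-01, -5.24342299e-05, -1.09941899e-03]), 'wrist_force': array([0.17254707, 0.02199762, 0.22987754]), 'moment': array([ 0.01587138,  0.0117477 , -0.04933762]), 'gripper_force': 0.0, 'opening': 85.2097450017581}
```

View pics/scene0.png

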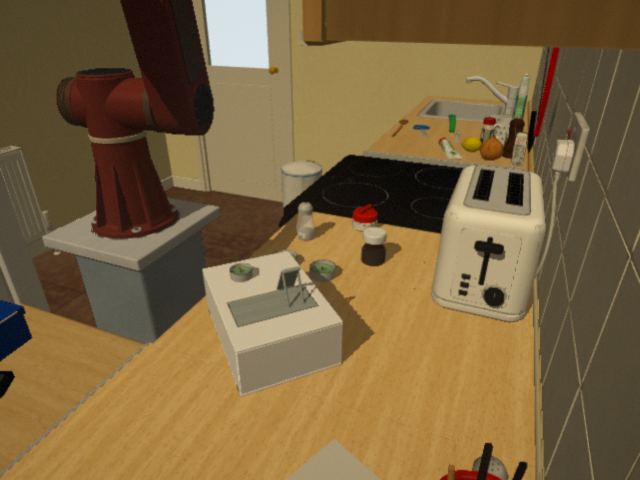

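View pics/top0.png

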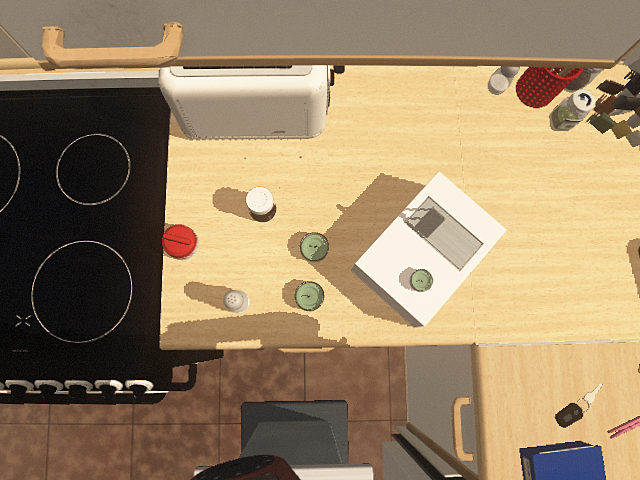

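The top view shows the caddy's top with corners near (438,172), (506,231), (420,326), (355,267), the tea light at (421,280) and the tab near (428,218). Larger decoys stand on the worktop at (314,247) and (309,296). The shaker, timer and jar are at (236,300), (180,241) and (260,203), clear of the caddy. Next I measure poses.

```bash
cat > h.py <<'E'
import numpy as np, cv2
from scipy.spatial.transform import Rotation as R
def ray(g,uv,z,iters=0):
    K=np.array([[g["fx"],0,g["cx"]],[0,g["fy"],g["cy"]],[0,0,1]])
    p=cv2.undistortPoints(np.array(uv,float).reshape(-1,1,2),K,g["distortion"]).reshape(-1,2)
    d=R.from_quat(g["attitude"]).apply(np.c_[p,np.ones(len(p))])
    o=g["origin"]; return o+d*((z-o[2])/d[:,2])[:,None]
E
python3 - <<'E'
from bench import *
from h import *
g=get_image("top"); f=g["frame"]; hsv=cv2.cvtColor(f,cv2.COLOR_RGB2HSV)
m=((hsv[...,1]<40)&(hsv[...,2]>190)).astype(np.uint8); m[:,:345]=0;m[:,515:]=0;m[:165]=0;m[335:]=0
c=max(cv2.findContours(m,cv2.RETR_EXTERNAL,cv2.CHAIN_APPROX_NONE)[0],key=cv2.contourArea)
hull=cv2.convexHull(c); print(cv2.approxPolyDP(hull,6,True).reshape(-1,2).tolist())
w=ray(g,hull.reshape(-1,2)+0.0,85)[:,:2]
r=cv2.minAreaRect(w.astype(np.float32)); print("rect",r)
gm=((hsv[...,0]>40)&(hsv[...,0]<85)&(hsv[...,1]>45)).astype(np.uint8)
gm[:,:375]=0;gm[:,460:]=0;gm[:255]=0;gm[310:]=0
c=max(cv2.findContours(gm,cv2.RETR_EXTERNAL,cv2.CHAIN_APPROX_NONE)[0],key=cv2.contourArea)
(cx,cy),rad=cv2.minEnclosingCircle(c); print("tl px",cx,cy,rad,cv2.contourArea(c))
print("tl world", ray(g,[[cx,cy],[cx+rad,cy]],100))
cor=ray(g,cv2.boxPoints(r)*0+0,85) if 0 else cv2.boxPoints(r); print(cor)
cv2.imwrite("pics/crop1.png",cv2.resize(f[165:335,340:515],None,fx=3.4,fy=3.4,interpolation=cv2.INTER_CUBIC)[:,:,::-1])
s=get_image("scene")
# check against scene: corner pixels at z=85
print(ray(s,[[204,267],[281,254],[340,319],[238,385]],85))
for n,p,z in(("salt",[236,300],90),("timer",[180,241],54),("jar",[260,203],70)): print(n,ray(g,[p],z))
E
```

```text
[[439, 172], [505, 230], [424, 325], [355, 263]]
rect ((532.0565795898438, -264.6169128417969), (158.61419677734375, 228.34324645996094), 46.44474411010742)Traceback (most recent call last):
  File "<stdin>", line 11, in <module>
ValueError: max() iterable argument is empty
```

Run:
```python
from bench import *
from h import *
g=get_image("top"); f=g["frame"]; hsv=cv2.cvtColor(f,cv2.COLOR_RGB2HSV)
print(f[280,421],hsv[280,421],hsv[270:290:3,412:432:3,:2].reshape(-1,2)[:12].tolist())
O=np.array([532.06,-264.62]); a=np.deg2rad(-43.56); ex=np.array([np.cos(a),np.sin(a)]); ey=np.array([-ex[1],ex[0]])
loc=lambda w:np.c_[(w[:,:2]-O)@ex,(w[:,:2]-O)@ey]
gm=((hsv[...,1]>35)&(f[...,1]>f[...,0])).astype(np.uint8)
gm[:,:395]=0;gm[:,445:]=0;gm[:262]=0;gm[300:]=0
c=max(cv2.findContours(gm,cv2.RETR_EXTERNAL,cv2.CHAIN_APPROX_NONE)[0],key=cv2.contourArea)
(cx,cy),rad=cv2.minEnclosingCircle(c); print("tl px",cx,cy,rad)
w=ray(g,[[cx,cy],[cx+rad,cy]],101); print(w,loc(w))
s=get_image("scene")
print("scene corners",loc(ray(s,[[204,267],[281,254],[340,319],[238,385]],85)))
print("top corners",loc(ray(g,[[439, 172], [505, 230], [424, 325], [355, 263]],85)))
print("scene tl",loc(ray(s,[[241,269]],101)))
for n,p,z in(("salt",[236,300],90),("timer",[180,241],54),("jar",[260,203],70)): print(n,ray(g,[p],z))
a1=cv2.resize(f[165:335,340:515],None,fx=2.2,fy=2.2,interpolation=cv2.INTER_CUBIC)
a2=cv2.resize(s["frame"][235:400,195:350],(385,374),interpolation=cv2.INTER_CUBIC)
cv2.imwrite("pics/crop1.png",np.hstack([a1,a2])[:,:,::-1])
```

```text
[107  99  76] [ 22  74 107] [[15, 57], [15, 60], [24, 65], [28, 61], [16, 69], [17, 48], [18, 18], [13, 55], [36, 64], [37, 63], [34, 59], [37, 67]]
tl px 420.74591064453125 280.58197021484375 10.375502586364746
[[ 469.81823056 -237.71836864  101.        ]
 [ 469.52850274 -255.44660952  101.        ]] [[-63.64197869 -23.3973114 ]
 [-51.63515528 -36.4437921 ]]
scene corners [[-117.99057566  -76.63003961]
 [-107.24962241   62.82710119]
 [ 109.51016122   77.58193753]
 [ 174.89023314  -92.4124418 ]]
top corners [[ 113.14136416   77.69494233]
 [ 111.71088473  -78.0790473 ]
 [-113.5078701   -78.08226967]
 [-113.93026439   78.88143356]]
scene tl [[-59.4254096  -24.40391012]]
salt [[442.79835635  73.80744327  90.        ]]
timer [[552.54744552 180.89802392  54.        ]]
jar [[616.87646842  36.29310549  70.        ]]
```

View pics/crop1.png

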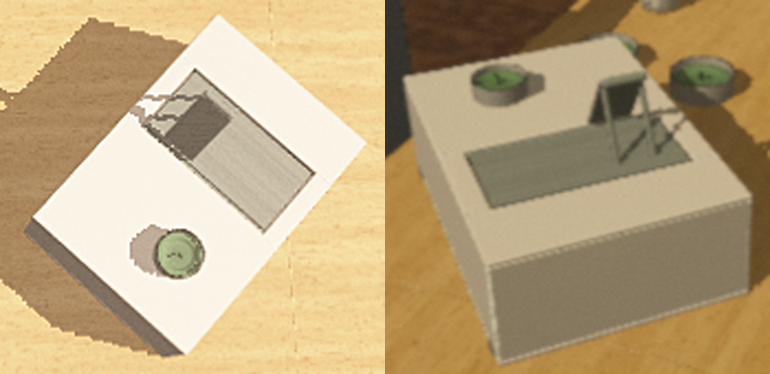

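The crop confirms that the tea light sits right of centre on the landing and the tab plate is at the caddy's left. The caddy's origin is about (532,-265) with yaw -43.6°, and the tea light is at about (-63,-23) in its frame.

My plan has two stages:
1. Push the tea light squarely to x≈-25 with one finger.
2. Yaw the gripper so the other finger leads and opens the tab, then push on.

First I turn and travel at height.

>>> step_arm(
  deltas=[
    [0.3,14,20.7,0,0,0,0.104],
    [0.3,28,41.4,0,0,0,0.208],
    [0.3,42,62,0,0,0,0.311],
    [0.3,55.5,83,0,0,0,0.415],
    [0.3,69,104,0,0,0,0.519],
  ],
)

```text
t: 0.67
ee_pos: [257.0, -491.1, 231.1]
orientation: [0.915, 0.403, 0.0, -0.0]
wrist_force: [0.7, 0.3, -0.2]
opening: 59.7
gripper_force: 0.0
```

>>> step_arm(
  deltas=[
    [0.3,14,20.7,0,0,0,0.104],
    [0.3,28,41.4,0,0,0,0.208],
    [0.3,42,62,0,0,0,0.311],
    [0.3,55.5,83,0,0,0,0.415],
    [0.3,69,104,0,0,0,0.519],
  ],
)

```text
t: 1.08
ee_pos: [326.1, -387.1, 231.3]
orientation: [0.781, 0.624, 0.0, 0.0]
wrist_force: [0.8, 0.6, 0.5]
opening: 59.9
gripper_force: 0.0
```

>>> step_arm(
  deltas=[
    [0.3,14,20.7,0,0,0,0.104],
    [0.3,28,41.4,0,0,0,0.208],
    [0.3,42,62,0,0,0,0.311],
    [0.3,55.5,83,0,0,0,0.415],
    [0.3,69,104,0,0,0,0.519],
  ],
)

```text
t: 1.5
ee_pos: [395.1, -283.1, 231.3]
orientation: [0.595, 0.804, -0.0, 0.0]
wrist_force: [0.9, -0.1, 1.1]
opening: 59.7
gripper_force: 0.0
```

>>> step_arm(
  deltas=[
    [0.3,14,20.7,0,0,0,0.104],
    [0.3,28,41.4,0,0,0,0.208],
    [0.3,42,62,0,0,0,0.311],
    [0.3,55.5,83,0,0,0,0.415],
    [0.3,69,104,0,0,0,0.519],
  ],
)

```text
t: 1.92
ee_pos: [464.1, -179.0, 231.3]
orientation: [0.369, 0.929, -0.0, 0.0]
wrist_force: [-0.5, 0.1, -0.6]
opening: 59.5
gripper_force: 0.0
```

>>> step_arm(
  deltas=[
    [0.3,0,-1,-30,0,0,0],
    [0.3,0,-3,-60,0,0,0],
    [0.3,0,-3,-90,0,0,0],
    [0.3,0,-3,-120,0,0,0],
    [0.3,0,-3,-126,0,0,0],
  ],
)

```text
t: 2.33
ee_pos: [459.5, -180.8, 100.0]
orientation: [0.371, 0.929, 0.001, -0.005]
wrist_force: [-1.6, 0.7, -0.6]
opening: 59.8
gripper_force: 0.0
```

Run:
```python
from bench import *
from h import *
f=get_image("scene")["frame"][200:400,170:370]; w=get_image("wrist")["frame"]
cv2.imwrite("pics/a.png",np.hstack([cv2.resize(f,(360,360)),cv2.resize(w,(440,330))[:,:,:] if 0 else cv2.copyMakeBorder(cv2.resize(w,(440,330)),0,30,0,0,0)])[:,:,::-1])
o=observe(); print(o["ee_pos"],o["wrist_force"])
```

```text
[ 461.87988241 -182.21305898  103.47153171] [ 0.13362935 -0.25150015  0.18289968]
```

View pics/a.png

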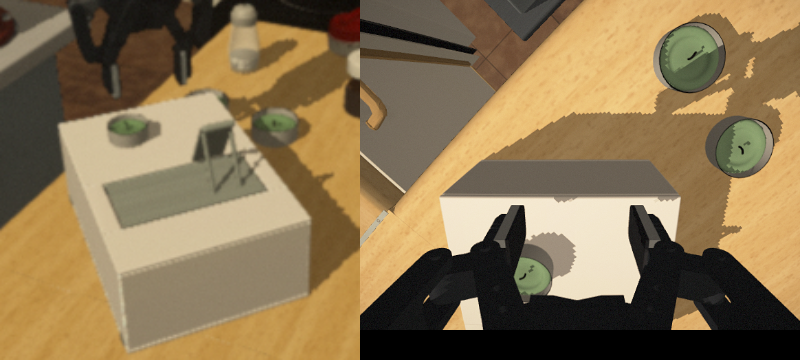

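The wrist view shows the left finger tip (510,225) behind the tea light (532,275), and the scene view shows both tips above the landing's near edge. I lower until touch to learn the tip height.

>>> step_arm(
  deltas=[
    [0.3,0,0,-4,0,0,0],
    [0.3,0,0,-8,0,0,0],
    [0.3,0,0,-12,0,0,0],
    [0.3,0,0,-15,0,0,0],
    [0.3,0,0,-15,0,0,0],
  ],
)

```text
t: 2.85
ee_pos: [463.6, -183.3, 90.4]
orientation: [0.371, 0.928, -0.0, 0.0]
wrist_force: [-1.2, 0.5, -0.0]
opening: 59.6
gripper_force: 0.0
```

>>> step_arm(
  deltas=[
    [0.3,0,0,-2,0,0,0],
    [0.3,0,0,-4,0,0,0],
    [0.3,0,0,-4,0,0,0],
  ],
)

```text
t: 3.1
ee_pos: [463.4, -183.1, 86.1]
orientation: [0.371, 0.929, 0.0, -0.0]
wrist_force: [0.3, 0.3, 0.0]
opening: 59.6
gripper_force: 0.0
```

>>> step_arm(
  deltas=[
    [0.3,0,0,-2,0,0,0],
    [0.3,0,0,-3,0,0,0],
    [0.3,0,0,-3,0,0,0],
  ],
)

```text
t: 3.35
ee_pos: [463.4, -183.1, 83.0]
orientation: [0.371, 0.929, 0.0, -0.0]
wrist_force: [-0.5, 0.2, 0.6]
opening: 59.7
gripper_force: 0.0
```

>>> step_arm(
  deltas=[
    [0.3,0,0,-1,0,0,0],
    [0.3,0,0,-2,0,0,0],
    [0.3,0,0,-2,0,0,0],
  ],
)

```text
t: 3.6
ee_pos: [463.4, -183.1, 81.1]
orientation: [0.371, 0.929, 0.0, -0.0]
wrist_force: [-0.3, -0.3, 0.0]
opening: 60.0
gripper_force: 0.0
```

>>> step_arm(
  deltas=[
    [0.3,0,0,-1,0,0,0],
    [0.3,0,0,-2,0,0,0],
    [0.3,0,0,-2,0,0,0],
  ],
)

```text
t: 3.85
ee_pos: [463.7, -183.3, 80.0]
orientation: [0.371, 0.929, 0.0, -0.0]
wrist_force: [-2.4, 0.7, 4.0]
opening: 59.6
gripper_force: 2.1
```

>>> step_arm(
  deltas=[
    [0.3,0,0,-1,0,0,0],
    [0.3,0,0,-2,0,0,0],
    [0.3,0,0,-2,0,0,0],
  ],
)

```text
t: 4.1
ee_pos: [463.8, -183.3, 79.9]
orientation: [0.371, 0.929, 0.0, -0.001]
wrist_force: [-7.0, 3.0, 15.5]
opening: 59.3
gripper_force: 8.2
```

Contact comes at TCP z=80, so the tips are 5 mm above the TCP height. I raise to a tip height of about 6 mm and push the tea light along the caddy's x.

>>> step_arm(
  deltas=[
    [0.3,0,0,5,0,0,0],
    [0.3,0,0,8.7,0,0,0],
    [0.3,3.6,-3.4,8.7,0,0,0],
    [0.3,7.2,-6.9,8.7,0,0,0],
    [0.3,10.9,-10.3,8.7,0,0,0],
  ],
)

```text
t: 4.52
ee_pos: [474.8, -193.8, 85.7]
orientation: [0.371, 0.929, -0.0, -0.0]
wrist_force: [-0.3, 0.4, -0.0]
opening: 59.9
gripper_force: 0.1
```

>>> step_arm(
  deltas=[
    [0.3,3,-2.8,0,0,0,0],
    [0.3,5.8,-5.5,0,0,0,0],
    [0.3,8.7,-8.3,0,0,0,0],
    [0.3,11.6,-11,0,0,0,0],
    [0.3,14.5,-13.8,0,0,0,0],
  ],
)

```text
t: 4.93
ee_pos: [489.2, -207.6, 85.8]
orientation: [0.371, 0.929, 0.0, -0.0]
wrist_force: [-0.3, -0.4, -0.1]
opening: 59.8
gripper_force: 0.0
```

>>> step_arm(
  deltas=[
    [0.3,2.2,-2.1,0,0,0,0],
    [0.3,4.3,-4.1,0,0,0,0],
    [0.3,5.8,-5.5,0,0,0,0],
    [0.3,7.2,-6.9,0,0,0,0],
    [0.3,7.2,-6.9,0,0,0,0],
  ],
)

```text
t: 5.35
ee_pos: [496.5, -214.5, 86.1]
orientation: [0.371, 0.929, -0.0, 0.0]
wrist_force: [-0.9, 0.2, 0.2]
opening: 59.8
gripper_force: 0.0
```

Run:
```python
from bench import *
from h import *
f=get_image("scene")["frame"][210:360,180:340]; t=get_image("top")["frame"][165:335,340:515]
cv2.imwrite("pics/b.png",np.hstack([cv2.resize(f,(400,400),interpolation=2),cv2.resize(t,(400,400),interpolation=2)])[:,:,::-1])
o=observe(); print(o["ee_pos"],o["wrist_force"],o["orientation"])
```

```text
[ 496.13792122 -214.18551543   85.9737881 ] [ 0.06079751 -0.20651897 -0.01518148] [ 3.71300257e-01  9.28512852e-01  7.89536297e-07 -6.03475319e-05]
```

View pics/b.png

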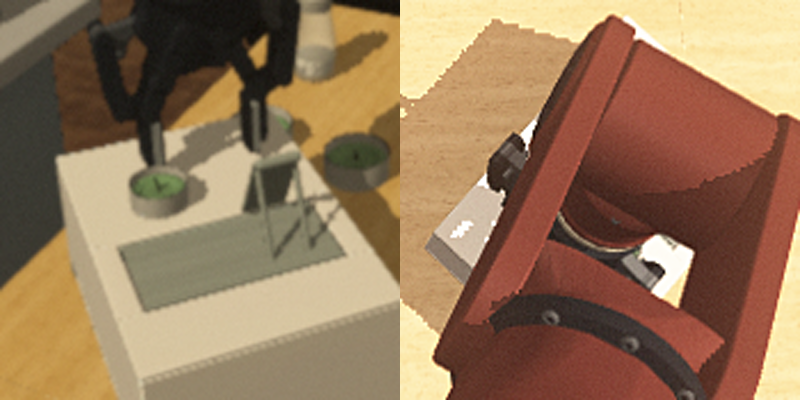

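The tea light is square in front of the finger, scene crop (158,183), so its centre is about 30 mm before the hinge. The tab finger is still clear of the tab. I now back off a little and yaw 28° so the tab finger leads.

>>> step_arm(
  deltas=[
    [0.3,-6,4.4,0,0,0,0],
    [0.3,-3,1,0,0,0,-0.12],
    [0.3,1.3,-3.9,0,0,0,-0.244],
    [0.3,3.3,-8,0,0,0,-0.366],
    [0.3,5.2,-12,0,0,0,-0.489],
  ],
)

```text
t: 5.87
ee_pos: [500.9, -225.8, 86.0]
orientation: [0.587, 0.809, -0.0, -0.0]
wrist_force: [-0.5, 0.2, 0.1]
opening: 60.0
gripper_force: 0.0
```

>>> step_arm(
  deltas=[
    [0.3,0,0,0,0,0,0],
    [0.3,0,0,0,0,0,0],
  ],
)

```text
t: 6.03
ee_pos: [500.9, -225.8, 85.9]
orientation: [0.584, 0.812, 0.0, -0.0]
wrist_force: [0.5, -0.7, -1.3]
opening: 59.8
gripper_force: 0.0
```

Run:
```python
from bench import *
from h import *
s=get_image("scene"); f=s["frame"]; c=f[220:350,190:350]
cv2.imwrite("pics/c.png",cv2.resize(c,(640,520),interpolation=2)[:,:,::-1])
o=observe(); p=o["ee_pos"][:2]-[532.06,-264.62]; a=np.deg2rad(-43.56); C,S=np.cos(a),np.sin(a)
print("tcp local",p@[C,S],p@[-S,C],o["ee_pos"][2],o["orientation"])
hs=cv2.cvtColor(f,cv2.COLOR_RGB2HSV); m=((hs[...,0]>38)&(hs[...,0]<80)&(hs[...,1]>70)).astype(np.uint8); m[:,:225]=0;m[:,265:]=0;m[:262]=0;m[295:]=0
cc=max(cv2.findContours(m,0,1)[0],key=cv2.contourArea); (e,_,_)=cv2.fitEllipse(cc)
w=ray(s,[e],100)[0,:2]-[532.06,-264.62]; print("tea",e,w@[C,S],w@[-S,C])
```

```text
tcp local -49.43161896477895 6.6814340215534065 85.853995183482 [ 5.83818003e-01  8.11884464e-01  6.99658927e-06 -3.96163706e-04]
tea (243.06529235839844, 279.4554138183594) -28.270057914879526 -29.43222850476671
```

View pics/c.png

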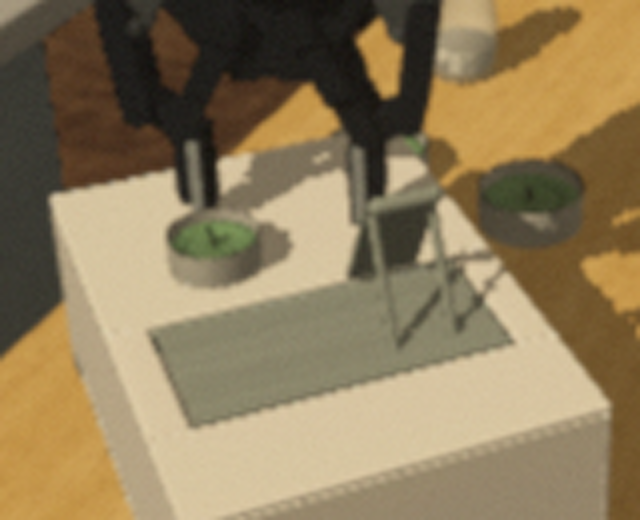

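The tea light, crop (213,245), is straight ahead of its finger (197,205). The other finger (368,225) faces the tab plate. I push along +x in steps.

>>> step_arm(
  deltas=[
    [0.3,4.3,-4.1,-1,0,0,0],
    [0.3,8,-7.6,-1,0,0,0],
    [0.3,11.6,-11,-1,0,0,0],
    [0.3,15.2,-14.5,-1,0,0,0],
    [0.3,18.1,-17.2,-1,0,0,0],
  ],
)

```text
t: 6.5
ee_pos: [520.1, -244.0, 85.1]
orientation: [0.585, 0.811, -0.0, 0.0]
wrist_force: [-0.2, -0.6, -0.5]
opening: 59.4
gripper_force: 0.0
```

>>> step_arm(
  deltas=[
    [0.3,2.2,-2,0,0,0,0],
    [0.3,4.3,-4.1,0,0,0,0],
    [0.3,4.3,-4.1,0,0,0,0],
    [0.3,4.3,-4.1,0,0,0,0],
  ],
)

```text
t: 6.83
ee_pos: [522.5, -246.3, 84.2]
orientation: [0.585, 0.811, 0.0, -0.002]
wrist_force: [-4.0, 3.3, 0.9]
opening: 60.3
gripper_force: 2.4
```

Run:
```python
from bench import *
from h import *
s=get_image("scene"); f=s["frame"]; c=f[220:350,190:350]
cv2.imwrite("pics/d.png",cv2.resize(c,(640,520),interpolation=2)[:,:,::-1])
o=observe(); p=o["ee_pos"][:2]-[532.06,-264.62]; a=np.deg2rad(-43.56); C,S=np.cos(a),np.sin(a)
print("tcp local",p@[C,S],p@[-S,C],o["ee_pos"][2],o["wrist_force"],o["moment"])
```

```text
tcp local -19.52021073079522 6.6961211824170555 84.21666116130491 [-3.41974815  4.12362371  1.31889863] [0.6285682  0.56673806 0.20202178]
```

View pics/d.png

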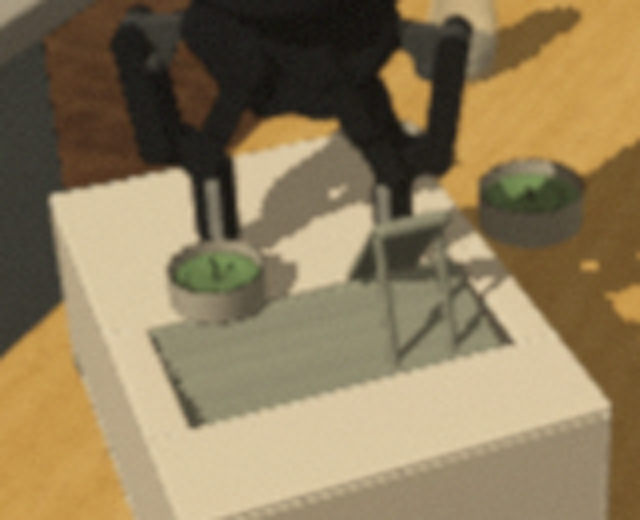

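The flap is starting to open (about 0.15 rad), with the tea light still on the landing at (216,285) and its front edge at the hinge line. It has drifted slightly right of its finger (215,235). I back off, shift 5 mm right to recentre, and push on.

>>> step_arm(
  deltas=[
    [0.3,-4,3.8,0,0,0,0],
    [0.3,-7.4,-0.5,0,0,0,0],
    [0.3,-7.4,-0.5,0,0,0,0],
    [0.3,-3.8,-4,0,0,0,0],
    [0.3,0,-7.5,0,0,0,0],
  ],
)

```text
t: 7.3
ee_pos: [520.0, -252.2, 83.5]
orientation: [0.585, 0.811, 0.0, -0.006]
wrist_force: [-10.3, 9.6, 5.0]
opening: 59.6
gripper_force: 6.0
```

>>> step_arm(
  deltas=[
    [0.3,2.9,-2.8,0,0,0,0],
    [0.3,5.1,-4.8,0,0,0,0],
    [0.3,7.2,-6.9,0,0,0,0],
    [0.3,7.2,-6.9,0,0,0,0],
  ],
)

```text
t: 7.63
ee_pos: [530.5, -261.7, 85.2]
orientation: [0.585, 0.811, 0.0, -0.001]
wrist_force: [-3.4, 3.1, 4.7]
opening: 59.8
gripper_force: 2.5
```

Run:
```python
from bench import *
from h import *
s=get_image("scene"); f=s["frame"]; c=f[220:350,190:350]
cv2.imwrite("pics/e.png",cv2.resize(c,(640,520),interpolation=2)[:,:,::-1])
o=observe(); p=o["ee_pos"][:2]-[532.06,-264.62]; a=np.deg2rad(-43.56); C,S=np.cos(a),np.sin(a)
print("tcp local",p@[C,S],p@[-S,C],o["ee_pos"][2],o["wrist_force"],o["moment"])
```

```text
tcp local -2.986996213525276 1.0951102930178882 85.27695111769634 [-4.46494954  2.45805504  3.61320253] [0.50528893 0.50009386 0.12859068]
```

View pics/e.png

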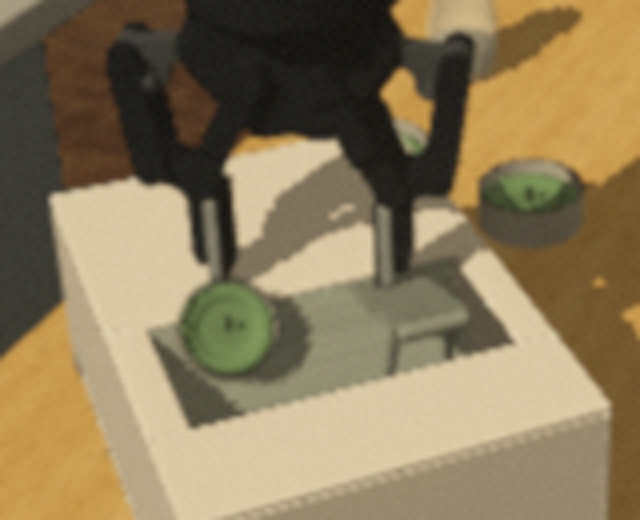

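The flap is now well open, and the tea light at (228,327) is tipping onto the ramp, with the finger holding the tab down. I push on.

>>> step_arm(
  deltas=[
    [0.3,2.9,-2.8,0,0,0,0],
    [0.3,5.8,-5.5,0,0,0,0],
    [0.3,8.7,-8.3,0,0,0,0],
    [0.3,11.6,-11,0,0,0,0],
    [0.3,14.5,-13.8,0,0,0,0],
  ],
)

```text
t: 8.1
ee_pos: [546.2, -276.3, 85.3]
orientation: [0.585, 0.811, 0.0, 0.001]
wrist_force: [-2.0, 0.9, 3.1]
opening: 59.7
gripper_force: 1.5
```

>>> step_arm(
  deltas=[
    [0.3,0,0,0,0,0,0],
    [0.3,0,0,0,0,0,0],
    [0.3,0,0,0,0,0,0],
    [0.3,0,0,0,0,0,0],
    [0.3,0,0,0,0,0,0],
  ],
)

```text
t: 8.52
ee_pos: [546.6, -276.7, 85.8]
orientation: [0.585, 0.811, -0.0, 0.002]
wrist_force: [1.2, -1.5, 2.8]
opening: 59.6
gripper_force: 1.4
```

Run:
```python
from bench import *
from h import *
s=get_image("scene"); f=s["frame"]; c=f[220:350,190:350]
cv2.imwrite("pics/f.png",cv2.resize(c,(640,520),interpolation=2)[:,:,::-1])
```

```text
(no output)
```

View pics/f.png

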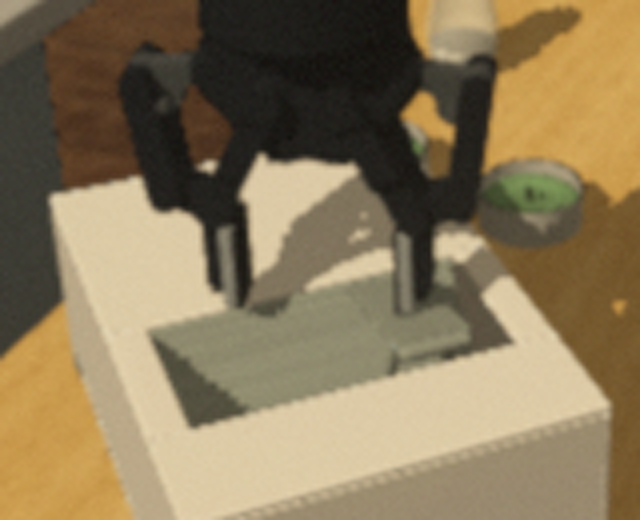

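The tea light has dropped in, and the finger still holds the flap open. I retreat backwards so the flap closes, then rise.

>>> step_arm(
  deltas=[
    [0.3,-9,8.5,0,0,0,0],
    [0.3,-18,17,1,0,0,0],
    [0.3,-29,27.5,2,0,0,0],
    [0.3,-42,40,3,0,0,0],
    [0.3,-56,53,4,0,0,0],
  ],
)

```text
t: 8.98
ee_pos: [488.2, -221.7, 88.2]
orientation: [0.585, 0.811, -0.0, -0.001]
wrist_force: [-0.9, 0.9, -0.7]
opening: 60.1
gripper_force: 0.0
```

>>> step_arm(
  deltas=[
    [0.3,-14,13,10,0,0,0],
    [0.3,-28,26,35,0,0,0],
    [0.3,-40,38,65,0,0,0],
    [0.3,-50,48,100,0,0,0],
    [0.3,-60,58,130,0,0,0],
  ],
)

```text
t: 9.4
ee_pos: [427.9, -163.5, 219.5]
orientation: [0.585, 0.811, -0.0, -0.001]
wrist_force: [1.2, -0.2, 0.4]
opening: 59.9
gripper_force: 0.0
```

>>> step_arm(
  deltas=[
    [0.3,0,0,0,0,0,0],
    [0.3,0,0,0,0,0,0],
    [0.3,0,0,0,0,0,0],
    [0.3,0,0,0,0,0,0],
    [0.3,0,0,0,0,0,0],
  ],
)

```text
t: 9.82
ee_pos: [428.5, -164.3, 216.9]
orientation: [0.585, 0.811, -0.0, -0.002]
wrist_force: [-0.2, -0.2, 0.3]
opening: 59.6
gripper_force: 0.0
```

Run:
```python
from bench import *
from h import *
s=get_image("scene"); f=s["frame"]; c=f[190:350,190:390]
cv2.imwrite("pics/g.png",cv2.resize(c,(640,512),interpolation=2)[:,:,::-1])
```

```text
(no output)
```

View pics/g.png

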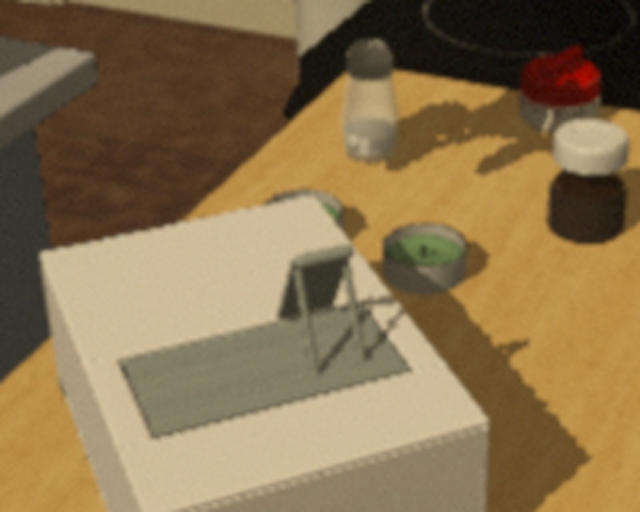

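The flap is closed flush (120-410, 310-435), the landing is empty, and the shaker, timer and jar stand where they were. I hand in.

```bash
python3 -c "
from bench import *
print(hand_in())"
```

```text
the job is handed in; nothing more can be done
None
```

The tea light was pushed into the caddy while a finger held the flap open, the flap has closed behind it, the other things were left untouched, and the job is handed in; no verdict came back.

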